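# Reset the length stop of a tube fixture to the marked notch

### The job

Move the red length-stop carriage to the notch beside the orange marker: squeeze the yellow lever bar towards the fixed black bar, keep it fully squeezed all the way along the rail, and let go at the marker so that the brass tooth drops right into that notch. The marker shows only roughly where the notch is (up to 10 mm off), so if the tooth lands on the bar, squeeze and shift a little until it drops in. Squeeze gently (the lever must never feel more than 60 N), leave the tube, jar and magnet alone, and end with the lever sprung fully out and the gripper clear.

Things in the scene. Friction and masses are not known exactly. Their poses are not given: they have to be found in the camera images.
- rail: Blue base plate, fixed on the table, 150 mm (its x) by 310 mm (its y) by 10 mm; origin on the table under the guide rail. The carriage slides along its y; its x points across the rail from the fixed black bar towards lever, notched bar and markers; z up. Yaw within 0.3 rad. On it stand the notched bar (bright aluminium on a dark steel back, top 52 mm above the table) and four markers (top 44 mm).
- carriage (a joint): Position of the red carriage along the rail's y, m: 0 at the rail's middle, + towards the rail's +y, travel 0.092 either way. Starts within 5 mm of 0, its tooth in a wide parking slot (29 mm). About 3 N of friction; stays where it is left. Its block is 43 mm high; a stop blade (top 60 mm above the table) sticks out on the side away from the lever.
- lever (a joint): Angle of the release lever, rad: 0 sprung fully out (tooth fully in a notch or the parking slot), 0.24 fully squeezed against its stop; squeezed means above 0.17. The tooth clears the notched bar above about 0.16; when it rests on a land between notches the lever stays at about 0.15. The spring takes about 4 N at the lever bar to start, 12 N at full squeeze.
- fixed_bar (a point): Centre of the black bar fixed on the carriage: 14 mm diameter, 46 mm long, lying along the rail's y, 92 mm above the table, on two thin steel posts on the carriage's middle line. The yellow lever bar faces it; the two are pinched together from above, closing along the rail's x. Beside and above the pair is free space.
- lever_bar (a point): Centre of the yellow bar of the release lever, 14 mm diameter, 46 mm long, along the rail's y, level with the fixed bar. Sprung out it lies 41 mm to the rail's +x of the fixed bar (55 mm over both bars), fully squeezed 23 mm (37 mm over both). The lever pivots 76 mm below it.
- tooth_tip (a point): Tip of the brass tooth on the lever, 10 mm wide (along the rail's y) and 8 mm high, about 42 mm above the table, on the carriage's middle line (same place along the rail as the two bars). It enters the notches of the notched bar towards the rail's +x. A notch is 13 mm wide: the tooth drops in only within about 1.5 mm of its centre.
- target (a point): Top centre of the orange marker, 12 x 10 x 34 mm, axes parallel to the rail's, behind the notched bar, 72 mm from the rail's middle line. It stands at one of four notches, 45 or 75 mm either way from the rail's middle; black markers stand at the others. The notched bar is bolted through long holes: its notches lie 4 to 10 mm off their markers along the rail (all by one unmeasured shift).
- tube_c (a point): Centre of a loose square steel tube offcut, 30 x 90 x 30 mm, lying on the table. Leave alone.
- jar_c (a point): Centre of a loose blue jar with green cap, 64 mm diameter, 75 mm tall. Leave alone.
- magnet_c (a point): Centre of a loose red welding magnet, 70 x 70 x 30 mm. Leave alone.

How it is judged:
On the way, in this order (a step that is already met when the one before it is completed fails the run):
1. the lever is squeezed while the carriage is still at its parking place (value of joint lever above 0.17 rad and value of joint carriage between -0.02 and 0.02 m), for 0.1 s.
2. the carriage has come within 20 mm of the orange marker with the lever still squeezed (value of joint lever above 0.17 rad and y of fixed_bar in the frame of target between -0.02 and 0.02 m), for 0.1 s.
At the end, for the whole second after the job is handed in: The carriage's middle line is within 14 mm of the orange marker along the rail, its tooth fully in the notch there (lever within 0.04 rad of fully sprung out), at rest and released; tube, jar and magnet within 15 mm of where they stood (value of joint lever between -0.02 and 0.04 rad and y of fixed_bar in the frame of target between -0.014 and 0.014 m and velocity of joint carriage between -0.005 and 0.005 m/s); the robot touches nothing.
It fails at once if the lever is let out of its squeeze (below 0.17 rad) while the carriage is between its parking place (28 mm either side of the rail's middle) and within 20 mm of the orange marker (value of joint lever below 0.17 rad and (value of joint carriage above 0.028 m or value of joint carriage below -0.028 m) and not (y of fixed_bar in the frame of target between -0.02 and 0.02 m)).
It fails at once if the lever is squeezed with more than 60 N (contact force between lever and the fingers above 60 N).
It fails at once if the tube, jar or magnet is moved by more than 15 mm (distance of any of tube_c, jar_c, magnet_c from where it was at the start of the episode above 0.015 m).
It also fails if it takes over 64 s, if anything falls off the work surface, if the arm or the gripper's body presses on something with over 40 N, if the wrist force passes 120 N, or if a joint passes its speed limit or range.

### The arm

A 7-joint arm with a two-finger parallel gripper is mounted at the origin on the work surface. World frame = base frame: x ahead of the robot, y to its left, z up, the work surface at z = 0. Lengths are in m, angles in rad, forces in N, time in s.
With the tool pointing down it reaches from about 0.425 to 0.925 m from the base axis. Payload 6.8 kg.
Tool frame: the origin (TCP) lies on the centre line of the jaws, within the pads' length; the fingertips stand 19 mm ahead of it and the grasp point (between the pads) is the TCP; z points along the fingers, y is the line along which they close (so a half turn about z gives the same grasp; the last joint's range is limited). The gripper opens to 85 mm and grips with 20 to 120 N. Pads are 22 mm wide; open, the fingers measure 114 mm over their backs; the gripper's body (76 mm by 85 mm) begins 54 mm behind the grasp point. The pads swing forward as they close: fully open they stand 13 mm farther back than shut.
Start: joints at [-1.217, 0.477, 0.022, 1.555, -0.011, 1.109, -0.083], TCP at [0.301, 0.604, 0.227] pointing down, gripper open.
Joint ranges: [-2.96, 2.96], [-0.34, 2.1], [-1.41, 1.46], [0.24, 2.44], [-1.37, 4.51], [0.17, 1.92], [-2.96, 2.96]. Speed limits (rad/s): [2.39, 2.39, 3.14, 3.14, 3.14, 3.14, 3.14].

### API

Orientations are given as a rotation vector (axis times angle).
In Python, from bench import r gives the robot as it stands. The module is installed in compiled form; this text tells all that it offers.
- The arm moves only by the tool arm_command, never from a script. Its argument "rows" is a list of rows, each an object of numbers: "fingers": the opening, from -1 (shut) to 1 (fully open); "x", "y", "z": the shift along the tool's x, y, z in m; "ax", "ay", "az": the turn, a rotation vector about the tool's x, y, z in degrees. In form: [{"fingers": .., "x": .., "y": .., "z": .., "ax": .., "ay": .., "az": ..}, ...]. A call has 1 to 10 rows; each row shifts and turns the commanded pose from where the row before left it, along the tool's axes as they then stand; what a row does not reach is not made up. A row lasts 1/12 s, in which the tool goes at most 41.7 mm and 7.16 degrees, less where a joint would pass 70% of its speed; a pose out of reach is approached as far as the arm can. A call is refused whole if a number of a shift passes 0.0417 or a number of a turn 7.16, either way. A call with a gripper value outside its range is refused whole. The fingers move at their own pace and stop on an object; "grip_force" is the grip in N (left out, the last holds). Time passes only in rows, so rows that do not move let the fingers close. It gives the time, the measured TCP pose, the force, the opening and the grip force at its end, in the units of the state.
- r.get_obs(): the state, without advancing time (a new reading comes with each control period).
- r.grab_frame(name): name is "scene" or "top" or "wrist"; returns a dict with "frame" (400x640x3 uint8, red, green, blue), "depth" (400x640 float32, m along the optical axis (not along the pixel's ray), 0 where there is no reading), "K" (3x3 intrinsics, pixels), "distortion" ([k1, k2, p1, p2, k3] as OpenCV has them; the pictures are not rectified), "world_from_camera" (4x4, takes a point from camera to world coordinates). Camera axes: x right, y down, z forward; pixel columns grow to the right and rows downward; lengths in m; the calibration is good to about 2 mm. A picture is of the moment at which its call begins.
- r.hand_in(): hands the job in; it is judged then, once.
The state is a dict: "clock": time; "joints": joint angles; "qvel": joint speeds; "tau": joint torques, N m; "tcp_pos": TCP position; "orientation": TCP orientation; "contact_force": force on the tool from outside, world axes, zero at the start; "moment": the same for the moment, N m; "grip_width": finger opening in m; "gripper_force": force on a finger pad.
Only numpy, scipy, OpenCV 4.12 (cv2) and the standard library are available. Lean on these libraries where they do the work, as an engineer would, in place of code of your own. Each camera call takes 0.05 s, during which the arm holds its last target. There are 200 camera calls.

## Working session

There is one attempt and no reset: what is moved stays moved. The work goes in short steps, Python scripts to look and compute and a tool call to move; the robot and the scene stay as the last step left them, time stands still between calls to the robot, and variables do not carry over. Pictures are saved under pics/ and viewed, at most 10 in all, crops included, and the job is handed in when it is done.

Besides the shell and the picture viewer there is one more tool, called after ">>>" as name(argument=value, ...), one argument or row to a line, values as JSON. arm_command: Moves the arm, as the interface text tells. Its arguments: {"type":"object","properties":{"rows":{"type":"array"},"grip_force":{"type":"number"}},"required":["rows"]}

```bash
mkdir -p pics
cat > h.py <<'E'
from bench import r
import numpy as np, cv2
from scipy.spatial.transform import Rotation as R
def grab(n,save=None):
    f=r.grab_frame(n)
    if save: cv2.imwrite('pics/'+save,cv2.cvtColor(f['frame'],cv2.COLOR_RGB2BGR))
    return f
def cloud(f):
    h,w=f['depth'].shape
    uv=np.stack(np.meshgrid(np.arange(w),np.arange(h)),-1).reshape(-1,1,2).astype(np.float64)
    n=cv2.undistortPoints(uv,np.array(f['K']),np.array(f['distortion'])).reshape(h,w,2)
    d=f['depth'][...,None]
    p=np.concatenate([n*d,d],-1); T=np.array(f['world_from_camera'])
    P=p@T[:3,:3].T+T[:3,3]; P[f['depth']==0]=np.nan
    return P
def ray(f,u,v,z):
    n=cv2.undistortPoints(np.array([[[u,v]]],float),np.array(f['K']),np.array(f['distortion'])).ravel()
    T=np.array(f['world_from_camera']); d=T[:3,:3]@np.array([n[0],n[1],1]); o=T[:3,3]
    return o+d*(z-o[2])/d[2]
E
python3 - <<'E'
from h import *
for n in('top','scene'):
    f=grab(n,n+'0.png'); print(n,np.round(f['world_from_camera'],3).tolist(),(f['depth']>0).mean())
o=r.get_obs(); print(o)
E
```

```text
top [[0.024, -0.993, 0.118, 0.402], [-1.0, -0.024, 0.001, 0.001], [0.002, -0.118, -0.993, 1.329], [0.0, 0.0, 0.0, 1.0]] 0.99627734375
scene [[-0.782, 0.367, -0.504, 1.017], [0.624, 0.448, -0.641, 0.592], [-0.009, -0.815, -0.579, 0.629], [0.0, 0.0, 0.0, 1.0]] 0.9959453125
{'clock': 0.1, 'joints': array([-1.21714055,  0.47774826,  0.02234542,  1.55634671, -0.01148642,
        1.10932615, -0.08310288]), 'qvel': array([ 8.75484107e-04, -4.13027563e-04, -2.45324075e-04, -1.76857599e-03,
        3.64332777e-04,  2.07095572e-03, -8.25585925e-05]), 'tau': array([ 5.04709227e-03, -5.97754955e+01,  1.61373485e+00, -2.81953830e+01,
        1.27875686e-02,  5.03075935e-03,  4.62387078e-06]), 'tcp_pos': array([0.30049809, 0.60380892, 0.22630483]), 'orientation': array([-7.18807592e-01, -3.05799324e+00,  2.64065733e-03]), 'contact_force': array([0.31278221, 0.49478399, 0.44869738]), 'moment': array([-0.01915671,  0.03108054,  0.02124972]), 'gripper_force': 0.0, 'grip_width': 0.08522770566863029}
```

View pics/top0.png

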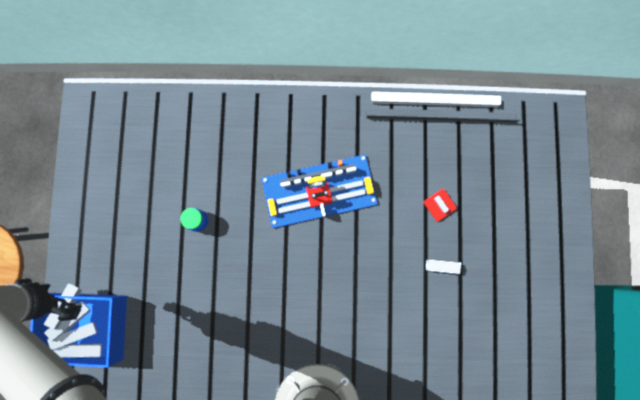

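View pics/scene0.png

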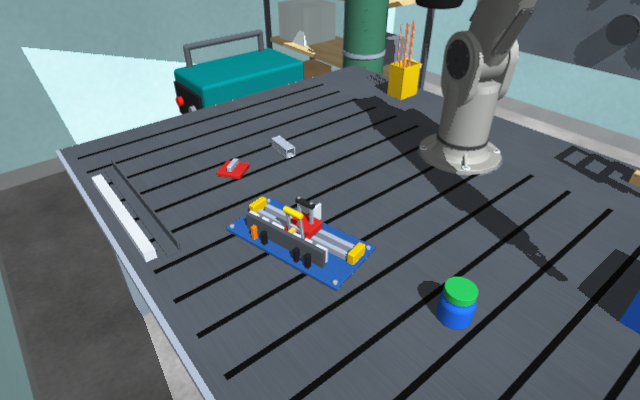

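The top view shows the rail around (320,192), with its +x side up in the picture, the orange marker at (340,162) and the yellow lever bar at (318,180). Jar, magnet and tube are well away from it. Next I measure the plate, markers and bars.

```bash
cat > m.py <<'E'
from h import *
def plate(f,roi):
    hsv=cv2.cvtColor(f['frame'],cv2.COLOR_RGB2HSV); P=cloud(f)
    m=cv2.inRange(hsv,(100,120,60),(125,255,255)); m2=np.zeros_like(m); x0,y0,x1,y1=roi; m2[y0:y1,x0:x1]=m[y0:y1,x0:x1]
    return hsv,P,m2
E
python3 - <<'E'
from m import *
for n,roi in(('top',(240,130,400,250)),('scene',(200,170,400,300))):
    f=grab(n); hsv,P,m=plate(f,roi)
    ys,xs=np.nonzero(m); Q=np.array([ray(f,u,v,0.010) for u,v in zip(xs,ys)])
    (c,s,a)=cv2.minAreaRect((Q[:,:2]*1000).astype(np.float32)); print(n,'plate',c,s,a,np.nanmedian(P[m>0][:,2]))
    om=cv2.inRange(hsv,(5,150,120),(18,255,255)); x0,y0,x1,y1=roi
    k=np.zeros_like(om);k[y0:y1,x0:x1]=om[y0:y1,x0:x1]; q=P[k>0]; print('orange',len(q),np.nanmedian(q,0),np.nanmax(q,0),np.nanmin(q,0))
    ys,xs=np.nonzero(k); print(xs.mean(),ys.mean(),ray(f,xs.mean(),ys.mean(),.044))
    ym=cv2.inRange(hsv,(22,150,120),(35,255,255)); k=np.zeros_like(ym);k[y0:y1,x0:x1]=ym[y0:y1,x0:x1]
    nn,l,st,ce=cv2.connectedComponentsWithStats(k)
    for i in range(1,nn):
        if st[i,4]>15:
            q=P[l==i]; print('yel',st[i],np.round(np.nanmedian(q,0),4),np.round(np.nanmax(q[:,2]),3))
    i0=f['frame'][y0:y1,x0:x1]; cv2.imwrite(f'pics/{n}z.png',cv2.cvtColor(cv2.resize(i0,None,fx=4.5 if n=='top' else 3.9,fy=4.5 if n=='top' else 3.9,interpolation=cv2.INTER_CUBIC),cv2.COLOR_RGB2BGR))
E
```

```text
top plate (604.8403930664062, 7.2147216796875) (156.0867156982422, 312.3210754394531) 14.328006744384766 0.010085560856086362
orange 5 [ 0.6786329  -0.05075418  0.03650547] [ 0.68108927 -0.0473808   0.03859108] [ 0.6782736  -0.05304458  0.02432288]
340.2 164.0 [ 0.67698915 -0.05047976  0.044     ]
yel [309 176  16   7  64] [0.623  0.0158 0.097 ] 0.104
yel [365 179   8  15  91] [ 0.6187 -0.1329  0.0358] 0.044
yel [269 200   8  15  74] [0.5513 0.1376 0.0349] 0.04
scene plate (605.871337890625, 12.265823364257812) (157.6182861328125, 313.2037353515625) 14.207793235778809 0.009021280494875938
orange 89 [ 0.68309526 -0.04451948  0.03348484] [0.68926947 0.03800678 0.09072605] [ 0.57066941 -0.07096448  0.00950382]
258.82022471910113 229.67415730337078 [ 0.67908691 -0.02983606  0.044     ]
yel [249 197  18  15 168] [ 0.621  -0.1263  0.0327] 0.038
yel [283 206  20  13 122] [0.6239 0.021  0.0957] 0.099
yel [289 228   7   5  21] [0.6277 0.02   0.0474] 0.05
yel [347 243  18  22 234] [0.5566 0.1449 0.033 ] 0.039
```

View pics/topz.png

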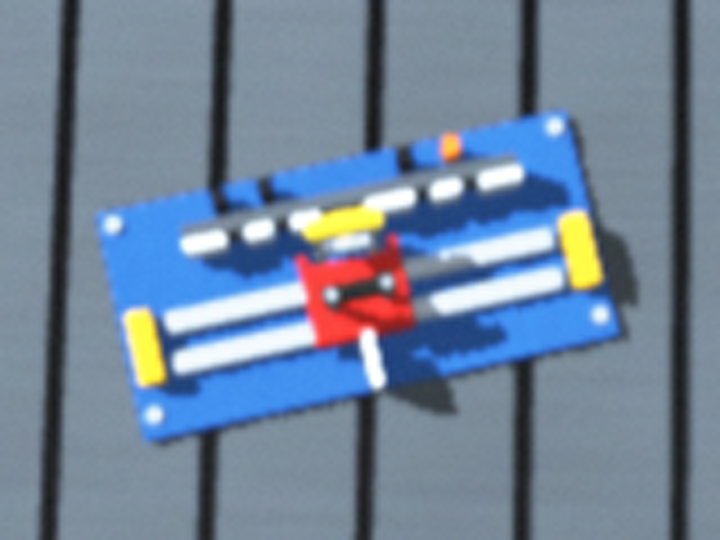

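Four white-framed notches are visible on the bright bar, and orange is the rightmost marker, at -75 mm. Rail yaw is about 14.3°. I move to a hover above the bars.

>>> arm_command(
  rows=[
    {"fingers":1,"x":-0.0264,"y":-0.02},
    {"fingers":1,"x":-0.0264,"y":-0.02},
    {"fingers":1,"x":-0.0264,"y":-0.02},
    {"fingers":1,"x":-0.0264,"y":-0.02},
    {"fingers":1,"x":-0.0264,"y":-0.02},
    {"fingers":1,"x":-0.0264,"y":-0.02},
    {"fingers":1,"x":-0.0264,"y":-0.02},
    {"fingers":1,"x":-0.0264,"y":-0.02},
    {"fingers":1,"x":-0.0264,"y":-0.02},
    {"fingers":1,"x":-0.0264,"y":-0.02},
  ],
  grip_force=25,
)

```text
validation failed for argument at $.ro...
```

>>> arm_command(
  rows=[
    {"fingers":1,"x":-0.0264,"y":-0.02},
    {"fingers":1,"x":-0.0264,"y":-0.02},
    {"fingers":1,"x":-0.0264,"y":-0.02},
    {"fingers":1,"x":-0.0264,"y":-0.02},
    {"fingers":1,"x":-0.0264,"y":-0.02},
    {"fingers":1,"x":-0.0264,"y":-0.02},
    {"fingers":1,"x":-0.0264,"y":-0.02},
    {"fingers":1,"x":-0.0264,"y":-0.02},
    {"fingers":1,"x":-0.0264,"y":-0.02},
    {"fingers":1,"x":-0.0264,"y":-0.02},
  ],
)

```text
validation failed for argument at $.ro...
```

>>> arm_command(
  rows=[
    {"fingers":1,"az":7},
    {"fingers":1,"az":7},
    {"fingers":1,"az":7},
    {"fingers":1,"az":7},
    {"fingers":1,"az":7},
    {"fingers":1,"az":7},
    {"fingers":1,"az":7},
    {"fingers":1},
  ],
)

```text
validation failed for argument at $.ro...
```

Run:
```python
from h import *
f=grab('wrist','w0.png'); print(np.round(f['world_from_camera'],3).tolist())
o=r.get_obs(); print(o['clock'],o['tcp_pos'],R.from_rotvec(o['orientation']).as_matrix().round(3).tolist(),o['joints'])
```

```text
[[0.446, 0.855, 0.264, 0.233], [0.895, -0.426, -0.133, 0.638], [-0.001, 0.296, -0.955, 0.375], [0.0, 0.0, 0.0, 1.0]]
0.25 [0.30062539 0.60405683 0.2267368 ] [[-0.895, 0.446, -0.0], [0.446, 0.895, -0.001], [-0.0, -0.001, -1.0]] [-1.21711469  0.47740397  0.02237121  1.55587184 -0.01149634  1.10932256
 -0.08307913]
```

View pics/w0.png

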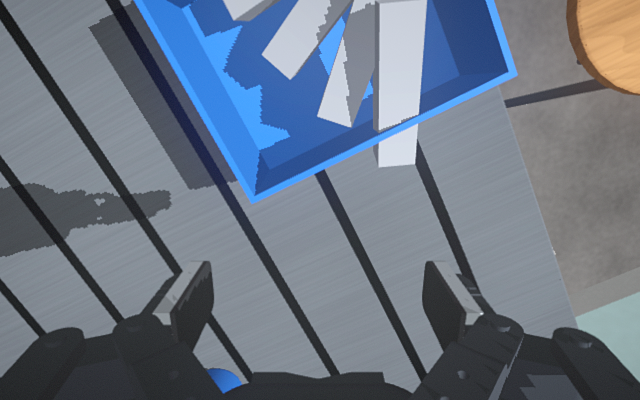

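The refused calls moved nothing, so the arm is still at its start pose over the bin (the picture shows bin and fingertips). The refusal probably means every field is needed.

>>> arm_command(
  rows=[
    {"fingers":1,"x":-0.0264,"y":-0.02,"z":0,"ax":0,"ay":0,"az":0},
    {"fingers":1,"x":-0.0264,"y":-0.02,"z":0,"ax":0,"ay":0,"az":0},
    {"fingers":1,"x":-0.0264,"y":-0.02,"z":0,"ax":0,"ay":0,"az":0},
    {"fingers":1,"x":-0.0264,"y":-0.02,"z":0,"ax":0,"ay":0,"az":0},
    {"fingers":1,"x":-0.0264,"y":-0.02,"z":0,"ax":0,"ay":0,"az":0},
    {"fingers":1,"x":-0.0264,"y":-0.02,"z":0,"ax":0,"ay":0,"az":0},
    {"fingers":1,"x":-0.0264,"y":-0.02,"z":0,"ax":0,"ay":0,"az":0},
    {"fingers":1,"x":-0.0264,"y":-0.02,"z":0,"ax":0,"ay":0,"az":0},
    {"fingers":1,"x":-0.0264,"y":-0.02,"z":0,"ax":0,"ay":0,"az":0},
    {"fingers":1,"x":-0.0264,"y":-0.02,"z":0,"ax":0,"ay":0,"az":0},
  ],
  grip_force=25,
)

```text
clock: 1.08
tcp_pos: [0.4484, 0.3061, 0.2273]
orientation: [0.719, 3.058, 0.0]
contact_force: [0.7, 0.6, 0.6]
grip_width: 0.0856
gripper_force: 0.0
```

>>> arm_command(
  rows=[
    {"fingers":1,"x":-0.0264,"y":-0.02,"z":0,"ax":0,"ay":0,"az":0},
    {"fingers":1,"x":-0.0264,"y":-0.02,"z":0,"ax":0,"ay":0,"az":0},
    {"fingers":1,"x":-0.0264,"y":-0.02,"z":0,"ax":0,"ay":0,"az":0},
    {"fingers":1,"x":-0.0264,"y":-0.02,"z":0,"ax":0,"ay":0,"az":0},
    {"fingers":1,"x":-0.0264,"y":-0.02,"z":0,"ax":0,"ay":0,"az":0},
    {"fingers":1,"x":-0.0264,"y":-0.02,"z":0,"ax":0,"ay":0,"az":0},
    {"fingers":1,"x":-0.0264,"y":-0.02,"z":0,"ax":0,"ay":0,"az":0},
    {"fingers":1,"x":-0.0264,"y":-0.02,"z":0,"ax":0,"ay":0,"az":0},
    {"fingers":1,"x":-0.0264,"y":-0.02,"z":0,"ax":0,"ay":0,"az":0},
    {"fingers":1,"x":-0.0264,"y":-0.02,"z":0,"ax":0,"ay":0,"az":0},
  ],
)

```text
clock: 1.92
tcp_pos: [0.5957, 0.0094, 0.2273]
orientation: [0.719, 3.058, 0.0]
contact_force: [-0.0, 0.5, 0.2]
grip_width: 0.0854
gripper_force: 0.0
```

>>> arm_command(
  rows=[
    {"fingers":1,"x":0,"y":0,"z":0,"ax":0,"ay":0,"az":7},
    {"fingers":1,"x":0,"y":0,"z":0,"ax":0,"ay":0,"az":7},
    {"fingers":1,"x":0,"y":0,"z":0,"ax":0,"ay":0,"az":7},
    {"fingers":1,"x":0,"y":0,"z":0,"ax":0,"ay":0,"az":7},
    {"fingers":1,"x":0,"y":0,"z":0,"ax":0,"ay":0,"az":7},
    {"fingers":1,"x":0,"y":0,"z":0,"ax":0,"ay":0,"az":7},
    {"fingers":1,"x":0,"y":0,"z":0,"ax":0,"ay":0,"az":7},
    {"fingers":1,"x":0,"y":0,"z":0,"ax":0,"ay":0,"az":0},
  ],
)

```text
clock: 2.58
tcp_pos: [0.5951, 0.0111, 0.2271]
orientation: [-1.927, -2.481, 0.0]
contact_force: [-0.5, -0.0, 0.6]
grip_width: 0.0855
gripper_force: 0.0
```

Run:
```python
from h import *
f=grab('wrist','w1.png'); print(np.round(f['world_from_camera'],3).tolist())
o=r.get_obs(); print(o['clock'],o['tcp_pos'],R.from_rotvec(o['orientation']).as_matrix().round(3).tolist(),o['joints'])
```

```text
[[0.969, 0.236, 0.073, 0.576], [0.247, -0.926, -0.287, 0.085], [0.0, 0.296, -0.955, 0.375], [0.0, 0.0, 0.0, 1.0]]
2.6333 [0.59514014 0.01114353 0.22707717] [[-0.254, 0.967, -0.0], [0.967, 0.254, -0.0], [-0.0, -0.0, -1.0]] [-0.47658572  0.36744409  0.45701327  1.77726841 -0.18460202  1.03948286
  0.30433414]
```

View pics/w1.png

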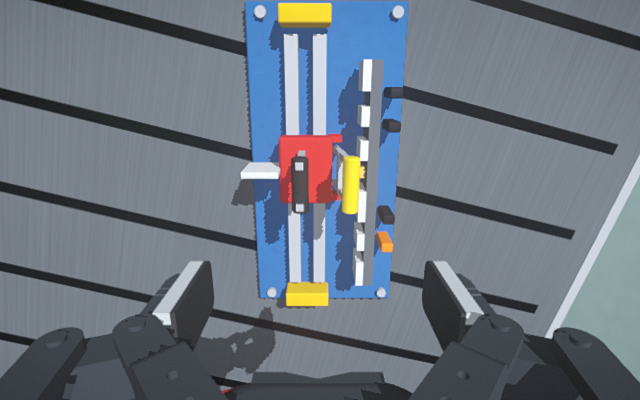

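The view is clear: black bar at (300,183), yellow bar at (350,184), orange marker at (385,241), and gaps in the white bar are the notches. I measure these in the rail frame.

```bash
cat > w.py <<'E'
from m import *
f=grab('wrist'); hsv,P,_=plate(f,(0,0,1,1))
m=cv2.inRange(hsv,(100,120,60),(125,255,255)); m[310:]=0
Q=np.array([ray(f,u,v,.01)[:2]*1000 for v,u in np.argwhere(m>0)],np.float32)
c,s,a=cv2.minAreaRect(Q); print('plate',c,s,a)
yaw=np.deg2rad(a); X=np.array([np.cos(yaw),np.sin(yaw)]); Y=np.array([-X[1],X[0]])
c=np.array(c)/1000
def rl(p): d=np.asarray(p)[:2]-c; return np.round(np.array([d@X,d@Y])*1000,1)
def blob(mask,roi,z,name):
    k=np.zeros_like(mask); x0,y0,x1,y1=roi; k[y0:y1,x0:x1]=mask[y0:y1,x0:x1]
    n,l,st,ce=cv2.connectedComponentsWithStats(k); i=1+np.argmax(st[1:,4])
    q=np.array([ray(f,u,v,z)[:2] for v,u in np.argwhere(l==i)]); (cc,ss,aa)=cv2.minAreaRect((q*1000).astype(np.float32))
    print(name,st[i],'rail(plate-centred)',rl(np.array(cc)/1000),'size',np.round(ss,1),np.round(aa,1),'world',np.round(cc,1),'z',np.nanmax(P[l==i][:,2]).round(4), np.nanmedian(P[l==i][:,2]).round(4))
yb=cv2.inRange(hsv,(22,120,80),(35,255,255)); blob(yb,(335,145,366,220),.092,'yellow')
bb=(hsv[...,2]<75).astype(np.uint8)*255; blob(bb,(288,155,311,208),.092,'black')
ob=cv2.inRange(hsv,(5,150,100),(18,255,255)); blob(ob,(370,225,400,255),.044,'orange')
# notch profile: top surface of bar
wm=(hsv[...,1]<60)&(hsv[...,2]>150)
k=np.zeros_like(wm); k[50:295,350:375]=wm[50:295,350:375]
n,l,st,ce=cv2.connectedComponentsWithStats(k.astype(np.uint8)*255)
for i in range(1,n):
    if st[i,4]>20:
        q=np.array([rl(ray(f,u,v,.052)) for v,u in np.argwhere(l==i)]); z=P[l==i][:,2]
        print('land',st[i],'x',q[:,0].min(),q[:,0].max(),'y',np.percentile(q[:,1],[0,2,98,100]).round(1),'z',np.nanmedian(z).round(4))
E
python3 w.py
```

```text
plate (603.69140625, 8.779922485351562) (150.52288818359375, 310.09320068359375) 14.15732479095459
yellow [342 156  22  58 927] rail(plate-centred) [20.8  3.2] size [16.6 48.1] 14.1 world [623.   16.9] z 0.1016 0.0989
black [292 159   3  49  84] rail(plate-centred) [-27.7   4.2] size [ 1.7 40.4] 13.5 world [575.8   6.1] z 0.0999 0.0982
orange [377 233  15  19 195] rail(plate-centred) [ 60.  -68.4] size [11.6 22.7] 30.3 world [678.6 -42.9] z 0.0473 0.0401
land [363  60  11  32 320] x 30.1 38.6 y [ 76.5  76.5 101.6 101.6] z 0.0534
land [371  93   4  13  33] x 37.9 41.0 y [64.8 65.4 74.4 74.9] z 0.0538
land [360 105  12  23 209] x 28.8 38.6 y [45.8 46.7 63.9 64.7] z 0.0536
land [359 139  11  23 206] x 29.2 38.7 y [15.2 16.1 34.3 35.2] z 0.0534
land [357 186  11  37 293] x 30.2 38.8 y [-44.3 -44.2 -11.3  -8.4] z 0.0536
land [355 229  10  23 179] x 29.0 38.6 y [-74.9 -74.2 -52.6 -51.5] z 0.0534
land [354 256  10  30 234] x 29.1 38.7 y [-112.9 -112.8  -82.1  -80.3] z 0.0535
```

The plate fits at 150.5 x 310 mm and the bars sit where they should, 41 mm apart. The carriage is at about +3.5 mm, and the target notch is near -80.6 mm (bar shift of about -5.6 mm). I descend with the jaws biased towards the lever for clearance.

>>> arm_command(
  rows=[
    {"fingers":1,"x":-0.001,"y":0.0035,"z":0.02,"ax":0,"ay":0,"az":0.5},
    {"fingers":1,"x":0,"y":0,"z":0.03,"ax":0,"ay":0,"az":0},
    {"fingers":1,"x":0,"y":0,"z":0.03,"ax":0,"ay":0,"az":0},
    {"fingers":1,"x":0,"y":0,"z":0.02,"ax":0,"ay":0,"az":0},
    {"fingers":1,"x":0,"y":0,"z":0.015,"ax":0,"ay":0,"az":0},
    {"fingers":1,"x":0,"y":0,"z":0.01,"ax":0,"ay":0,"az":0},
    {"fingers":1,"x":0,"y":0,"z":0.008,"ax":0,"ay":0,"az":0},
    {"fingers":1,"x":0,"y":0,"z":0,"ax":0,"ay":0,"az":0},
    {"fingers":1,"x":0,"y":-0.0045,"z":0,"ax":0,"ay":0,"az":0},
    {"fingers":1,"x":0,"y":0,"z":0,"ax":0,"ay":0,"az":0},
  ],
)

```text
clock: 3.52
tcp_pos: [0.5944, 0.0094, 0.0951]
orientation: [1.933, 2.476, 0.001]
contact_force: [-0.2, 0.5, 0.3]
grip_width: 0.0853
gripper_force: 0.0
```

Run:
```python
from h import *
f=grab('wrist','w2.png')
o=r.get_obs(); print(o['clock'],o['tcp_pos'],R.from_rotvec(o['orientation']).as_matrix().round(3).tolist(),o['contact_force'])
```

```text
3.5667 [0.59472971 0.00949934 0.09522795] [[-0.243, 0.97, 0.001], [0.97, 0.243, 0.0], [-0.0, 0.001, -1.0]] [ 0.70018303  0.68882516 -0.02884827]
```

View pics/w2.png

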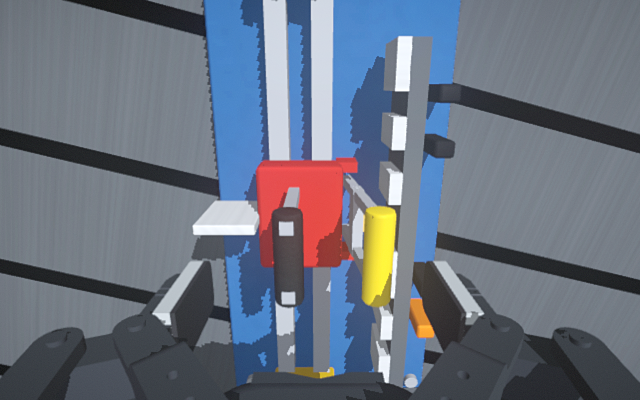

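The pads straddle both bars: black at (288,255), yellow at (378,255). I close gradually.

>>> arm_command(
  rows=[
    {"fingers":0.4,"x":0,"y":0,"z":0,"ax":0,"ay":0,"az":0},
    {"fingers":0.4,"x":0,"y":0,"z":0,"ax":0,"ay":0,"az":0},
    {"fingers":0.3,"x":0,"y":0,"z":0,"ax":0,"ay":0,"az":0},
    {"fingers":0.2,"x":0,"y":0,"z":0,"ax":0,"ay":0,"az":0},
    {"fingers":0.1,"x":0,"y":0,"z":0,"ax":0,"ay":0,"az":0},
    {"fingers":0.0,"x":0,"y":0,"z":0,"ax":0,"ay":0,"az":0},
    {"fingers":-0.05,"x":0,"y":0,"z":0,"ax":0,"ay":0,"az":0},
    {"fingers":-0.1,"x":0,"y":0,"z":0,"ax":0,"ay":0,"az":0},
    {"fingers":-0.1,"x":0,"y":0,"z":0,"ax":0,"ay":0,"az":0},
    {"fingers":-0.1,"x":0,"y":0,"z":0,"ax":0,"ay":0,"az":0},
  ],
  grip_force=25,
)

```text
clock: 4.4
tcp_pos: [0.5945, 0.0098, 0.0942]
orientation: [-1.933, -2.476, 0.0]
contact_force: [-0.1, -0.7, 0.4]
grip_width: 0.0385
gripper_force: 0.0
```

>>> arm_command(
  rows=[
    {"fingers":-0.2,"x":0,"y":0,"z":0,"ax":0,"ay":0,"az":0},
    {"fingers":-0.3,"x":0,"y":0,"z":0,"ax":0,"ay":0,"az":0},
    {"fingers":-0.3,"x":0,"y":0,"z":0,"ax":0,"ay":0,"az":0},
    {"fingers":-0.3,"x":0,"y":0,"z":0,"ax":0,"ay":0,"az":0},
  ],
)

```text
clock: 4.73
tcp_pos: [0.5942, 0.0097, 0.0942]
orientation: [-1.933, -2.476, 0.001]
contact_force: [-1.4, 0.6, 2.0]
grip_width: 0.0297
gripper_force: 1.1
```

Run:
```python
from h import *
f=grab('wrist','w3.png')
o=r.get_obs(); print(o['clock'],o['tcp_pos'],o['contact_force'],o['moment'],o['grip_width'],o['gripper_force'])
```

```text
4.7833 [0.5941768  0.00968726 0.09418528] [-2.10708813  0.14684042  1.09403687] [-0.11574857  0.40235523  0.00603063] 0.0298622914013713 1.1689044535160065
```

View pics/w3.png

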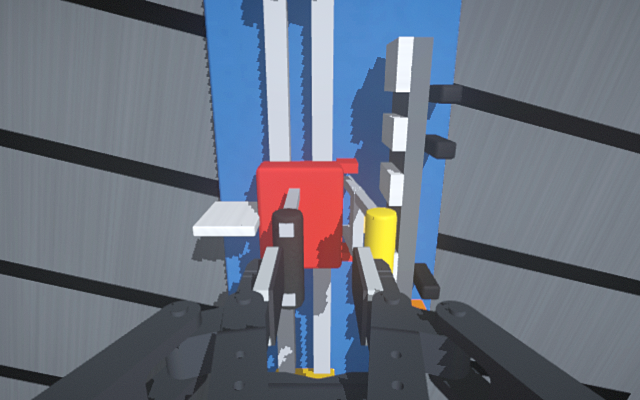

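Run:
```python
from h import *
f=grab('wrist'); o=r.get_obs(); T=R.from_rotvec(o['orientation']).as_matrix(); t=o['tcp_pos']
W=np.linalg.inv(np.array(f['world_from_camera']))
def pr(p):
    q=W[:3,:3]@p+W[:3,3]; return cv2.projectPoints(q[None],np.zeros(3),np.zeros(3),np.array(f['K']),np.array(f['distortion']))[0].ravel().round(0),q[2].round(3)
w=o['grip_width']/2
for dz in(0,.019):
  for y in(-w,w): print(dz,y,pr(t+T@[0,y,dz]),pr(t+T@[.011,y,dz]))
yaw=np.deg2rad(14.16);c=np.array([.6037,.00878]);X=np.array([np.cos(yaw),np.sin(yaw)]);Y=np.array([-X[1],X[0]])
for n,x in(('fix',-.0202),('lev',.0208)):
  for y in(-.023,0,.023): p=c+X*x+Y*(.0035+y); print(n,y,pr(np.array([*p,.092])))
P=cloud(f)
for u,v in((380,225),(368,250),(368,270),(372,300),(372,255),(288,240),(270,255),(265,290),(380,290),(290,300)): print(u,v,P[v,u].round(4), (T.T@(P[v,u]-t)).round(4), f['frame'][v,u])
```

```text
0 -0.014936542832792226 (array([285., 261.]), np.float64(0.164)) (array([284., 238.]), np.float64(0.161))
0 0.014936542832792226 (array([350., 260.]), np.float64(0.164)) (array([351., 238.]), np.float64(0.161))
0.019 -0.014936542832792226 (array([288., 243.]), np.float64(0.182)) (array([287., 223.]), np.float64(0.179))
0.019 0.014936542832792226 (array([347., 243.]), np.float64(0.182)) (array([347., 223.]), np.float64(0.179))
fix -0.023 (array([294., 301.]), np.float64(0.173))
fix 0 (array([293., 258.]), np.float64(0.166))
fix 0.023 (array([292., 211.]), np.float64(0.159))
lev -0.023 (array([380., 301.]), np.float64(0.173))
lev 0 (array([382., 258.]), np.float64(0.166))
lev 0.023 (array([385., 210.]), np.float64(0.159))
380 225 [0.6154 0.035  0.0994] [ 0.0194  0.0267 -0.0052] [249 231  60]
368 250 [0.6116 0.0259 0.1074] [ 0.0116  0.0208 -0.0132] [193 200 208]
368 270 [0.6097 0.0249 0.1233] [ 0.011   0.0187 -0.0291] [192 199 205]
372 300 [0.6077 0.026  0.1451] [ 0.0125  0.017  -0.0509] [82 85 91]
372 255 [0.6162 0.0204 0.0989] [ 0.0051  0.024  -0.0048] [218 205 136]
288 240 [0.5789 0.0187 0.0993] [ 0.0124 -0.0127 -0.0051] [85 76 76]
270 255 [0.573  0.0157 0.1108] [ 0.011  -0.0191 -0.0166] [190 197 204]
265 290 [0.5746 0.0167 0.1378] [ 0.0116 -0.0173 -0.0436] [209 218 224]
380 290 [0.6114 0.0261 0.1382] [ 0.0118  0.0207 -0.044 ] [180 188 194]
290 300 [ 0.5862 -0.0096  0.1003] [-0.0167 -0.0124 -0.0061] [204 210 221]
```

Nothing is gripped. The pads closed freely above the bars (the yellow one is still sprung out), and the wrist depth puts their tips at z of about 0.107. I reopen and check the tip height with the scene camera as well.

>>> arm_command(
  rows=[
    {"fingers":0.4,"x":0,"y":0,"z":0,"ax":0,"ay":0,"az":0},
    {"fingers":1,"x":0,"y":0,"z":0,"ax":0,"ay":0,"az":0},
    {"fingers":1,"x":0,"y":0,"z":0,"ax":0,"ay":0,"az":0},
    {"fingers":1,"x":0,"y":0,"z":0,"ax":0,"ay":0,"az":0},
    {"fingers":1,"x":0,"y":0,"z":0,"ax":0,"ay":0,"az":0},
    {"fingers":1,"x":0,"y":0,"z":0,"ax":0,"ay":0,"az":0},
  ],
)

```text
clock: 5.33
tcp_pos: [0.5946, 0.0098, 0.0942]
orientation: [1.933, 2.476, 0.0]
contact_force: [0.1, 0.1, -0.4]
grip_width: 0.0851
gripper_force: 0.0
```

```bash
cat > tip.py <<'E'
from h import *
o=r.get_obs(); T=R.from_rotvec(o['orientation']).as_matrix(); t=o['tcp_pos']
print(o['clock'],t,o['grip_width'],o['contact_force'])
for n in('wrist','scene'):
    f=grab(n,n+'_tip.png'); P=cloud(f); L=(P-t)@T
    for s in(-1,1):
        m=(abs(L[...,0])<.016)&(s*L[...,1]>.036)&(s*L[...,1]<.062)&(L[...,2]<.03)&(L[...,2]>-.06)
        q=L[m]; z=np.sort(q[:,2])[::-1] if m.any() else []
        print(n,s,m.sum(),'tool z quantiles',np.round(np.percentile(z,[100,98,95,90,50]),4) if m.any() else None)
        if m.any():
            k=q[np.argsort(-q[:,2])[:6]]; print(np.round(k,3).tolist())
if 1:
    f=f['frame']; u=np.argwhere(m)
    cv2.imwrite('pics/sc_crop.png',cv2.cvtColor(cv2.resize(f[120:300,200:400],None,fx=3.2,fy=3.2,interpolation=cv2.INTER_CUBIC),cv2.COLOR_RGB2BGR))
E
python3 tip.py
```

```text
5.3333 [0.59459494 0.00980841 0.0942061 ] 0.08510231965945726 [ 0.07551109  0.05976841 -0.37122319]
wrist -1 3785 tool z quantiles [-0.0184 -0.0212 -0.0234 -0.0263 -0.0424]
[[0.004, -0.043, -0.018], [0.004, -0.043, -0.019], [-0.005, -0.043, -0.019], [-0.005, -0.043, -0.019], [-0.004, -0.043, -0.019], [-0.001, -0.043, -0.019]]
wrist 1 3843 tool z quantiles [-0.0179 -0.0212 -0.0234 -0.0263 -0.0426]
[[-0.005, 0.043, -0.018], [-0.006, 0.043, -0.018], [0.005, 0.043, -0.018], [-0.006, 0.043, -0.018], [0.0, 0.043, -0.019], [-0.001, 0.043, -0.019]]
scene -1 171 tool z quantiles [-0.0164 -0.0187 -0.02   -0.0224 -0.0401]
[[-0.007, -0.043, -0.016], [-0.001, -0.042, -0.017], [0.007, -0.042, -0.018], [-0.004, -0.042, -0.018], [0.002, -0.041, -0.019], [0.006, -0.043, -0.019]]
scene 1 146 tool z quantiles [ 0.0031 -0.0178 -0.0214 -0.0237 -0.0374]
[[-0.002, 0.036, 0.003], [0.002, 0.049, -0.017], [0.008, 0.05, -0.018], [-0.004, 0.051, -0.018], [-0.002, 0.05, -0.018], [0.01, 0.042, -0.019]]
```

View pics/sc_crop.png

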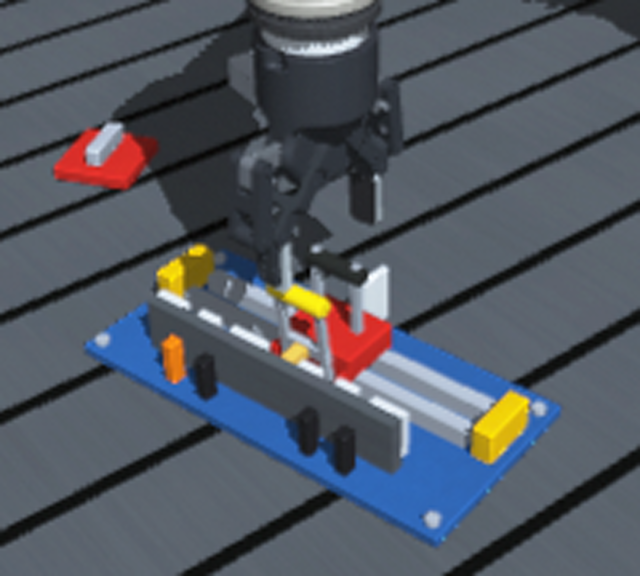

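Both cameras agree: the open tips stand 18 mm behind the reported TCP, so the real fingers end about 24 mm higher than the description says. I lower by 27 mm, then close gradually.

>>> arm_command(
  rows=[
    {"fingers":1,"x":0,"y":0.003,"z":0.004,"ax":0,"ay":0,"az":0},
    {"fingers":1,"x":0,"y":0,"z":0.008,"ax":0,"ay":0,"az":0},
    {"fingers":1,"x":0,"y":0,"z":0.008,"ax":0,"ay":0,"az":0},
    {"fingers":1,"x":0,"y":0,"z":0.007,"ax":0,"ay":0,"az":0},
    {"fingers":1,"x":0,"y":-0.003,"z":0,"ax":0,"ay":0,"az":0},
    {"fingers":1,"x":0,"y":0,"z":0,"ax":0,"ay":0,"az":0},
  ],
)

```text
clock: 5.93
tcp_pos: [0.5932, 0.0094, 0.0662]
orientation: [-1.933, -2.475, 0.003]
contact_force: [-0.7, -0.3, -0.2]
grip_width: 0.0855
gripper_force: 0.0
```

>>> arm_command(
  rows=[
    {"fingers":0.75,"x":0,"y":0,"z":0,"ax":0,"ay":0,"az":0},
    {"fingers":0.65,"x":0,"y":0,"z":0,"ax":0,"ay":0,"az":0},
    {"fingers":0.55,"x":0,"y":0,"z":0,"ax":0,"ay":0,"az":0},
    {"fingers":0.45,"x":0,"y":0,"z":0,"ax":0,"ay":0,"az":0},
    {"fingers":0.35,"x":0,"y":0,"z":0,"ax":0,"ay":0,"az":0},
    {"fingers":0.35,"x":0,"y":0,"z":0,"ax":0,"ay":0,"az":0},
  ],
  grip_force=25,
)

```text
clock: 6.43
tcp_pos: [0.5978, 0.0105, 0.0688]
orientation: [1.93, 2.473, 0.007]
contact_force: [5.2, 0.9, 2.7]
grip_width: 0.0578
gripper_force: 2.9
```

>>> arm_command(
  rows=[
    {"fingers":0.25,"x":0,"y":0,"z":0,"ax":0,"ay":0,"az":0},
    {"fingers":0.15,"x":0,"y":0,"z":0,"ax":0,"ay":0,"az":0},
    {"fingers":0.05,"x":0,"y":0,"z":0,"ax":0,"ay":0,"az":0},
    {"fingers":-0.05,"x":0,"y":0,"z":0,"ax":0,"ay":0,"az":0},
    {"fingers":-0.1,"x":0,"y":0,"z":0,"ax":0,"ay":0,"az":0},
    {"fingers":-0.15,"x":0,"y":0,"z":0,"ax":0,"ay":0,"az":0},
    {"fingers":-0.2,"x":0,"y":0,"z":0,"ax":0,"ay":0,"az":0},
    {"fingers":-0.3,"x":0,"y":0,"z":0,"ax":0,"ay":0,"az":0},
  ],
)

```text
clock: 7.1
tcp_pos: [0.5924, 0.0089, 0.069]
orientation: [-1.932, -2.472, 0.003]
contact_force: [-11.7, -0.9, 22.9]
grip_width: 0.0358
gripper_force: 22.7
```

Run:
```python
from h import *
f=grab('wrist','w4.png')
o=r.get_obs(); print(o['clock'],o['tcp_pos'],o['contact_force'],o['grip_width'],o['gripper_force'])
```

```text
7.15 [0.59239351 0.00889614 0.06901714] [-11.35297545  -1.23813588  23.28565381] 0.03587097346737636 22.741598188877106
```

View pics/w4.png

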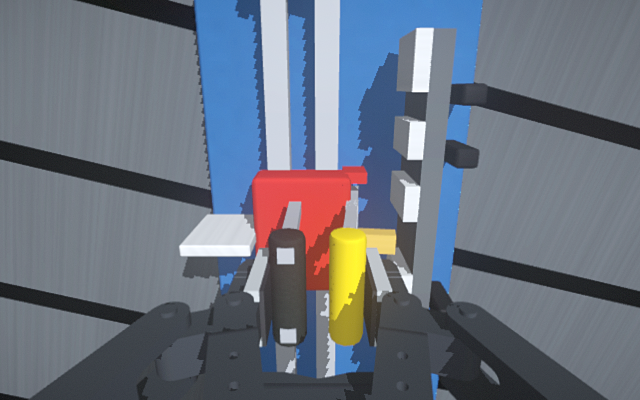

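The lever is fully squeezed (36 mm over both bars) and the tooth is withdrawn, visible at (380,240). I relieve the arm's preload (23 N up, 11 N sideways) before sliding.

>>> arm_command(
  rows=[
    {"fingers":-0.3,"x":0,"y":-0.001,"z":-0.001,"ax":0,"ay":0,"az":0},
    {"fingers":-0.3,"x":0,"y":-0.001,"z":-0.001,"ax":0,"ay":0,"az":0},
    {"fingers":-0.3,"x":0,"y":0,"z":0,"ax":0,"ay":0,"az":0},
  ],
)

```text
clock: 7.4
tcp_pos: [0.5922, 0.0088, 0.0693]
orientation: [-1.933, -2.476, 0.001]
contact_force: [-0.6, -1.5, 3.0]
grip_width: 0.0353
gripper_force: 27.8
```

>>> arm_command(
  rows=[
    {"fingers":-0.3,"x":-0.004,"y":0,"z":0,"ax":0,"ay":0,"az":0},
    {"fingers":-0.3,"x":-0.006,"y":0,"z":0,"ax":0,"ay":0,"az":0},
    {"fingers":-0.3,"x":-0.006,"y":0,"z":0,"ax":0,"ay":0,"az":0},
    {"fingers":-0.3,"x":-0.006,"y":0,"z":0,"ax":0,"ay":0,"az":0},
    {"fingers":-0.3,"x":-0.006,"y":0,"z":0,"ax":0,"ay":0,"az":0},
    {"fingers":-0.3,"x":-0.006,"y":0,"z":0,"ax":0,"ay":0,"az":0},
    {"fingers":-0.3,"x":-0.006,"y":0,"z":0,"ax":0,"ay":0,"az":0},
  ],
)

```text
clock: 7.98
tcp_pos: [0.6016, -0.0286, 0.0693]
orientation: [-1.931, -2.475, -0.0]
contact_force: [-3.2, 1.3, 6.1]
grip_width: 0.0353
gripper_force: 28.1
```

>>> arm_command(
  rows=[
    {"fingers":-0.3,"x":-0.006,"y":0,"z":0,"ax":0,"ay":0,"az":0},
    {"fingers":-0.3,"x":-0.006,"y":0,"z":0,"ax":0,"ay":0,"az":0},
    {"fingers":-0.3,"x":-0.006,"y":0,"z":0,"ax":0,"ay":0,"az":0},
    {"fingers":-0.3,"x":-0.006,"y":0,"z":0,"ax":0,"ay":0,"az":0},
    {"fingers":-0.3,"x":-0.006,"y":0,"z":0,"ax":0,"ay":0,"az":0},
    {"fingers":-0.3,"x":-0.006,"y":0,"z":0,"ax":0,"ay":0,"az":0},
    {"fingers":-0.3,"x":-0.004,"y":0,"z":0,"ax":0,"ay":0,"az":0},
    {"fingers":-0.3,"x":-0.004,"y":0,"z":0,"ax":0,"ay":0,"az":0},
    {"fingers":-0.3,"x":0,"y":0,"z":0,"ax":0,"ay":0,"az":0},
    {"fingers":-0.3,"x":0,"y":0,"z":0,"ax":0,"ay":0,"az":0},
  ],
)

```text
clock: 8.82
tcp_pos: [0.6128, -0.0727, 0.0693]
orientation: [-1.934, -2.476, 0.001]
contact_force: [-1.9, -0.9, 4.6]
grip_width: 0.0355
gripper_force: 28.1
```

```bash
cat > w5.py <<'E'
from h import *
yaw=np.deg2rad(14.16);c=np.array([.6037,.00878]);X=np.array([np.cos(yaw),np.sin(yaw)]);Y=np.array([-X[1],X[0]])
f=grab('wrist','w5.png'); o=r.get_obs(); P=cloud(f); hsv=cv2.cvtColor(f['frame'],cv2.COLOR_RGB2HSV)
print('tcp rail',((o['tcp_pos'][:2]-c)@X).round(4),((o['tcp_pos'][:2]-c)@Y).round(4),o['grip_width'],o['gripper_force'],o['contact_force'].round(1))
rx=(P[...,:2]-c)@X; ry=(P[...,:2]-c)@Y; z=P[...,2]
def rep(n,m):
    if m.sum()>10: print(n,m.sum(),'x',np.percentile(rx[m],[2,50,98]).round(4),'y',np.percentile(ry[m],[0,2,50,98,100]).round(4),'z',np.percentile(z[m],[2,50,98]).round(4))
yel=cv2.inRange(hsv,(18,100,80),(35,255,255))>0
rep('leverbar',yel&(z>.088)&(z<.105)&(rx<.04))
rep('tooth',yel&(z>.035)&(z<.055)&(abs(ry-((o['tcp_pos'][:2]-c)@Y))<.02))
bl=(hsv[...,2]<110)&(z>.090)&(z<.102)&(rx>-.035)&(rx<-.005); rep('fixed',bl)
red=(cv2.inRange(hsv,(0,150,80),(5,255,255))|cv2.inRange(hsv,(175,150,80),(180,255,255)))>0
rep('block',red&(z>.040)&(z<.046))
w=(hsv[...,1]<70)&(hsv[...,2]>140)&(z>.0505)&(z<.0555)&(rx>.027)&(rx<.040)
n,l,st,ce=cv2.connectedComponentsWithStats(w.astype(np.uint8)*255)
for i in range(1,n):
    if st[i,4]>15: rep('land',l==i)
E
python3 w5.py
```

```text
tcp rail -0.0112 -0.0812 0.035636748560961086 28.089289963245392 [-1.8 -1.6  4.3]
leverbar 4017 x [-0.0065 -0.0003  0.0066] y [-0.1029 -0.1009 -0.0761 -0.0573 -0.0568] z [0.0917 0.0987 0.1006]
tooth 701 x [0.0113 0.0211 0.0644] y [-0.0854 -0.0847 -0.0773 -0.0707 -0.0701] z [0.0447 0.0527 0.0546]
fixed 3561 x [-0.029  -0.0219 -0.0157] y [-0.103  -0.1009 -0.0762 -0.0572 -0.0566] z [0.0928 0.0991 0.1012]
block 4720 x [-0.0427 -0.0154  0.0031] y [-0.1107 -0.1061 -0.0632 -0.0484 -0.048 ] z [0.0421 0.0453 0.046 ]
land 3655 x [0.0304 0.0362 0.0399] y [-0.1056 -0.0869 -0.0257  0.0275  0.0287] z [0.0519 0.0536 0.0549]
land 483 x [0.0303 0.0345 0.0376] y [-0.1079 -0.1065 -0.0941 -0.0864 -0.086 ] z [0.0515 0.0536 0.0549]
```

The lever bar spans y = -102.5 to -57 mm, so the carriage is at -79.8 mm. The notch, judged from its land edges, is centred between -79.5 and -81 mm. I let the lever out here and watch it.

>>> arm_command(
  rows=[
    {"fingers":-0.1,"x":0,"y":0,"z":0,"ax":0,"ay":0,"az":0},
    {"fingers":0.0,"x":0,"y":0,"z":0,"ax":0,"ay":0,"az":0},
    {"fingers":0.1,"x":0,"y":0,"z":0,"ax":0,"ay":0,"az":0},
    {"fingers":0.2,"x":0,"y":0,"z":0,"ax":0,"ay":0,"az":0},
    {"fingers":0.3,"x":0,"y":0,"z":0,"ax":0,"ay":0,"az":0},
    {"fingers":0.45,"x":0,"y":0.002,"z":0,"ax":0,"ay":0,"az":0},
    {"fingers":0.7,"x":0,"y":0.002,"z":0,"ax":0,"ay":0,"az":0},
    {"fingers":0.9,"x":0,"y":0,"z":0,"ax":0,"ay":0,"az":0},
    {"fingers":0.9,"x":0,"y":0,"z":0,"ax":0,"ay":0,"az":0},
  ],
)

```text
clock: 9.62
tcp_pos: [0.6164, -0.0713, 0.069]
orientation: [-1.933, -2.476, 0.001]
contact_force: [-0.0, 1.0, 0.4]
grip_width: 0.0811
gripper_force: 0.0
```

```bash
python3 w5.py
```

```text
tcp rail -0.0074 -0.0808 0.08095971962907653 0.0 [-0.3  0.2 -0.5]
leverbar 4043 x [0.0119 0.0176 0.0247] y [-0.1033 -0.101  -0.0762 -0.0572 -0.0568] z [0.0916 0.0987 0.1007]
tooth 107 x [0.0175 0.0373 0.0658] y [-0.0855 -0.0844 -0.075  -0.0703 -0.0699] z [0.0428 0.0456 0.0519]
fixed 3387 x [-0.0285 -0.0215 -0.0158] y [-0.1029 -0.1009 -0.0763 -0.0572 -0.0567] z [0.0925 0.0991 0.1011]
block 6189 x [-0.0426 -0.0127  0.0047] y [-0.111  -0.1085 -0.0692 -0.0485 -0.048 ] z [0.0424 0.0453 0.046 ]
land 2773 x [0.0304 0.0361 0.0399] y [-0.0616 -0.0517 -0.0163  0.0282  0.0292] z [0.0521 0.0535 0.0549]
land 545 x [0.0303 0.0341 0.0376] y [-0.0738 -0.0729 -0.0641 -0.0565 -0.0561] z [0.0517 0.0536 0.0549]
land 19 x [0.0373 0.0378 0.0385] y [-0.0818 -0.0816 -0.0781 -0.0751 -0.0748] z [0.0527 0.0535 0.0548]
land 122 x [0.0363 0.0372 0.0386] y [-0.1119 -0.1115 -0.0985 -0.0866 -0.0859] z [0.0525 0.0537 0.0548]
```

The lever bar sprang out 18 mm, its full travel, so the tooth is in the notch. I retract straight up.

>>> arm_command(
  rows=[
    {"fingers":0.9,"x":0,"y":0,"z":-0.005,"ax":0,"ay":0,"az":0},
    {"fingers":0.9,"x":0,"y":0,"z":-0.01,"ax":0,"ay":0,"az":0},
    {"fingers":0.9,"x":0,"y":0,"z":-0.02,"ax":0,"ay":0,"az":0},
    {"fingers":0.9,"x":0,"y":0,"z":-0.03,"ax":0,"ay":0,"az":0},
    {"fingers":0.9,"x":0,"y":0,"z":-0.03,"ax":0,"ay":0,"az":0},
    {"fingers":0.9,"x":0,"y":0,"z":-0.03,"ax":0,"ay":0,"az":0},
    {"fingers":0.9,"x":0,"y":0,"z":-0.02,"ax":0,"ay":0,"az":0},
    {"fingers":0.9,"x":0,"y":0,"z":0,"ax":0,"ay":0,"az":0},
    {"fingers":0.9,"x":0,"y":0,"z":0,"ax":0,"ay":0,"az":0},
  ],
)

```text
clock: 10.42
tcp_pos: [0.6175, -0.0715, 0.2163]
orientation: [1.932, 2.474, 0.004]
contact_force: [-0.5, 0.7, 0.7]
grip_width: 0.0814
gripper_force: 0.0
```

```bash
python3 w5.py
```

```text
tcp rail -0.007 -0.0807 0.08110166506018089 0.0 [-0.8 -0.5 -0.2]
leverbar 991 x [0.0119 0.0179 0.0244] y [-0.1033 -0.1021 -0.0788 -0.0577 -0.0573] z [0.0939 0.0989 0.1008]
tooth 112 x [0.0309 0.0579 0.0659] y [-0.085  -0.084  -0.0752 -0.0702 -0.0673] z [0.044  0.0466 0.0503]
fixed 809 x [-0.029  -0.022  -0.0161] y [-0.1023 -0.101  -0.0784 -0.0575 -0.0573] z [0.094  0.0992 0.1013]
block 1835 x [-0.043  -0.0126  0.0041] y [-0.1113 -0.1087 -0.0707 -0.0488 -0.0485] z [0.0431 0.0453 0.046 ]
land 1714 x [0.0305 0.036  0.0399] y [-0.1124 -0.1091 -0.0248  0.0569  0.0586] z [0.0517 0.0535 0.055 ]
```

View pics/w5.png

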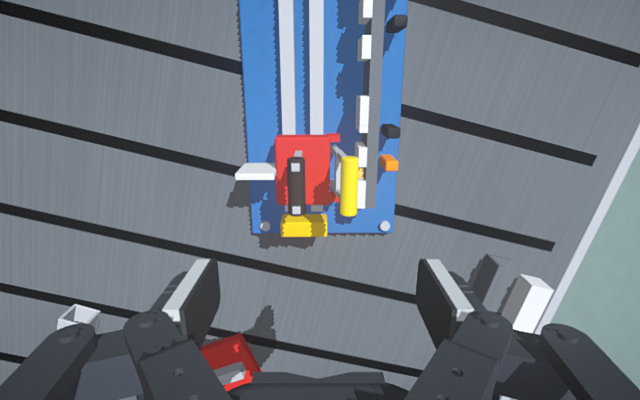

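The picture shows the carriage at (303,170) beside the orange marker (390,163), the lever bar sprung out at (348,185) with the tooth in the notch at (361,174), and the gripper clear. I hand the job in.

```bash
python3 -c "
from bench import r
print(r.hand_in())"
```

```text
the job is handed in; nothing more can be done
None
```

The job is handed in, with no verdict returned: the carriage measured about 5 mm from the orange marker with its tooth in the notch there, the lever sprung fully out, the gripper clear and the tube, jar and magnet untouched, at about 10.5 s of the 64 s.

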